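# Show the large penetration needle's bearing face to the inspection camera

### The job

Take the needle with the largest foot out of the wooden tray and hold it up in the air to the inspection camera, so that its flat round bearing face looks squarely into the lens, centred on it, 80 mm in front of the lens. Finish while still holding it there, level and still, for the picture: do not put it down or let go. Leave the other needles, the coupling and the brush where they are, and do not touch the camera or its stand.

Things in the scene. Friction and masses are not known exactly. Their poses are not given: they have to be found in the camera images.
- large_grip (a point): The needle to show: steel, 151 mm long, about 0.28 kg, lying level in any slot. Point on its axis, mid-stem, near its centre of mass: grip here. x: along it to the bearing face. Along x from here: foot (diameter 28.7) +44 to +66 mm; bare stem (diameter 13) -40 to +44, dark ring at +41; collar (diameter 20) -70 to -40; threaded stub (diameter 10) -85 to -70.
- large_face (a point): Centre of the flat round bearing face (diameter 28.7 mm) of the same needle, 66 mm ahead of large_grip; x axis straight out of the face.
- lens (a point): Centre of the lens front (dark glass in a 72 mm black ring light with white lamps), 170 to 250 mm above the table. x: level, straight out along the line of sight; z up. Behind it a white camera box (to 118 mm behind) clamped by a blue block to a steel column, 22 mm thick, 344 mm tall, 165 mm behind, on a grey foot plate 80 to 250 mm behind, 150 mm wide.
- tray: Fixed wooden tray: board 176 x 244 x 12 mm. Origin on the table below the middle slot's grip point; x: the way all feet point. Slots along x at y = -76, 0, +76 mm; needle axes 45 mm above the table, grip points at x = 0. Rails 44 mm tall at x = 32 to 41 and -59 to -47 mm; between them the stems are free, with 26 mm of air below.
- camera_stand: Fixed stand of the inspection camera, with the camera on it; origin on the table right below the front of the lens, x axis along the line of sight.
- medium_grip (a point): Bystander: needle of the same shape and length with a smaller foot (diameter 20.3), in another slot of the tray; same axes as large_grip.
- small_grip (a point): Bystander: needle with the smallest foot (diameter 14.3), in the third slot; same axes.
- coupling_center (a point): Bystander: knurled steel coupling standing upright, 28 mm thick and 56 mm tall; point half-way up.
- brush: Bystander: wooden cleaning brush lying on the table, 170 mm long.
Things that resemble listed ones, but are neither listed nor needed, are in the scene too. What is shaped like the part that bears large_grip but purple or red is not meant.

How it is judged (in metres and radians):
On the way:
1. the large needle is lifted clear out of the tray, in the gripper (height (world z) of large_grip above 0.085 m and contact force between large and the fingers above 1 N and contact force between large and tray below 0.1 N), for 0.2 s.
At the end, for the whole second after the job is handed in: Needle held still in the gripper alone: bearing face 80 mm (+-12) in front of the lens, within 10 mm of its axis sideways and in height, needle axis within 0.14 rad of the line of sight; other needles within 10 mm, coupling and brush within 15 mm of their starts (x of large_face in the frame of lens between 0.068 and 0.092 m and y of large_face in the frame of lens between -0.01 and 0.01 m and z of large_face in the frame of lens between -0.01 and 0.01 m and angle between the x axis of large_face and the x axis of lens, either way round below 0.14 rad and contact force between large and the fingers above 1 N and contact force between large and tray below 0.1 N and contact force between large and camera_stand below 0.1 N and linear speed of large below 0.02 m/s and angular speed of large below 0.15 rad/s and distance of each of medium_grip, small_grip from where it was at the start of the episode below 0.01 m and distance of each of coupling_center, brush from where it was at the start of the episode below 0.015 m); the arm keeps its last pose, push and grip.
It fails at once if the camera or its stand is touched (contact force between camera_stand and anything else above 1 N).
It fails at once if another needle is disturbed (distance of any of medium_grip, small_grip from where it was at the start of the episode above 0.01 m).
It fails at once if the coupling or the brush is disturbed (distance of any of coupling_center, brush from where it was at the start of the episode above 0.015 m).
It also fails if it takes over 45 s, if anything falls off the work surface, if the arm or the gripper's body presses on something with over 40 N, if the wrist force passes 120 N, or if a joint passes its speed limit or range.

### The arm

A 6-joint arm with a two-finger parallel gripper is mounted at the origin on the work surface. World frame = base frame: x ahead of the robot, y to its left, z up, the work surface at z = 0. Lengths are in m, angles in degrees, forces in N, time in s.
With the tool pointing down it reaches from about 0.35 to 0.875 m from the base axis. Payload 4.2 kg.
Tool frame: the origin (TCP) lies at the very end of the fingers, on their centre line; the grasp point (between the pads) lies 19 mm behind it (r.grip_point_offset is the distance from the TCP to the grasp point, in m); z points along the fingers, y is the line along which they close (so a half turn about z gives the same grasp; the last joint's range is limited). The gripper opens to 87 mm and grips with 3 to 60 N. Pads are 19 mm wide; open, the fingers measure 117 mm over their backs; the gripper's body (75 mm by 190 mm) begins 51 mm behind the grasp point.
Start: joints at [89.129, 22.042, 0.453, 0, -68.411, -14.817], TCP at [0.169, 0.602, 0.192] pointing down, gripper open.
Joint ranges: [-179.83, 179.83], [-69.29, 118.12], [-61.27, 80.66], [-181.25, 117.63], [-171.15, -9.14], [-177.46, 177.46]. Speed limits (degrees/s): [159.86, 159.86, 180, 180, 180, 180].

### API

Orientations are given as a 3x3 rotation matrix whose columns are the frame's x, y, z axes.
In Python, from station import r, cams gives the robot as it stands. The module is installed in compiled form; this text tells all that it offers.
- The arm moves only by the shell command python3 -m handwheel 'ROWS'. ROWS is JSON, a list that holds one entry, the list of rows, each a list of 7 numbers: the turn, a rotation vector about the tool's x, y, z in units of 6 degrees (1.0 is 6 degrees), then the shift along the tool's x, y, z in m, then the finger opening in m, from 0 to 0.087. In form: [[[ax, ay, az, x, y, z, jaw], ...]]. A call has 1 to 12 rows; each row shifts and turns the commanded pose from where the row before left it, along the tool's axes as they then stand; what a row does not reach is not made up. A row lasts 1/10 s, in which the tool goes at most 50 mm and 8.59 degrees, less where a joint would pass 70% of its speed; a pose out of reach is approached as far as the arm can. A call with a gripper value outside its range is refused whole. The fingers move at their own pace and stop on an object; the grip force is fixed at half the most. Time passes only in rows, so rows that do not move let the fingers close. It gives the time, the measured TCP pose, the force, the opening and the grip force at its end, in the units of the state.
- r.sense(): the state, without advancing time (a new reading comes with each control period).
- cams.capture(name): name is "scene" or "top"; returns the picture (420x560x3 uint8, red, green, blue); there is no depth.
- cams.get_calibration(name): a dict with "camera_matrix" (3x3 intrinsics, pixels), "k1" (the pictures are not rectified: a ray, as slopes to the right and down, at radius r is drawn at 1 + k1 r^2 times it, then the intrinsics apply), "rvec" (rotation vector, rad) and "tvec" (3), from world to camera coordinates, as OpenCV has them. Camera axes: x right, y down, z forward; pixel columns grow to the right and rows downward; lengths in m; the calibration is good to about 2 mm. A picture is of the moment at which its call begins. get_calibration takes no time and is no camera call.
- r.finish_job(): hands the job in; it is judged then, once.
The state is a dict: "time_s": time; "joints": joint angles; "joint_velocities": joint speeds; "effort": joint torques, N m; "tcp_pos": TCP position; "ee_rot": TCP orientation; "wrist_force": force on the tool from outside, world axes, zero at the start; "moment": the same for the moment, N m; "gripper_width": opening from 0.0 (shut) to 1.0 (fully open); "gripper_force": force on a finger pad.
Only numpy, scipy, OpenCV 4.12 (cv2) and the standard library are available. Lean on these libraries where they do the work, as an engineer would, in place of code of your own. Each camera call takes 0.05 s, during which the arm holds its last target. There are 200 camera calls.

## Working session

There is one attempt and no reset: what is moved stays moved. The work goes in short steps, Python scripts to look and compute and a shell command to move; the robot and the scene stay as the last step left them, time stands still between calls to the robot, and variables do not carry over. Pictures are saved under pics/ and viewed, at most 10 in all, crops included, and the job is handed in when it is done.

```bash
mkdir -p pics; python3 - <<'E'
from station import r,cams
import cv2,numpy as np
for n in("scene","top"):
    i=cams.capture(n); cv2.imwrite(f"pics/{n}0.png",i[:,:,::-1]); c=cams.get_calibration(n); print(n,c)
    R=cv2.Rodrigues(np.array(c["rvec"]))[0]; print(-R.T@np.array(c["tvec"]).ravel())
s=r.sense(); print(s["tcp_pos"],s["ee_rot"],s["time_s"],r.grip_point_offset)
E
```

```text
scene {'camera_matrix': array([[519.49323485,   0.        , 281.29289743],
       [  0.        , 519.49323485, 213.98638162],
       [  0.        ,   0.        ,   1.        ]]), 'k1': -0.011233359784615997, 'rvec': array([ 1.0624425 ,  2.26436129, -1.17291776]), 'tvec': array([ 0.37004693, -0.12847513,  1.64324399])}
[1.31208839 0.63329092 0.85501933]
top {'camera_matrix': array([[399.1675605 ,   0.        , 276.15899445],
       [  0.        , 399.1675605 , 211.76521261],
       [  0.        ,   0.        ,   1.        ]]), 'k1': 0.026447563075066523, 'rvec': array([ 2.11078357, -2.16699096,  0.14100604]), 'tvec': array([0.01372701, 0.57369982, 1.11551926])}
[ 0.40541274 -0.01560325  1.18705526]
[0.16881943 0.6011364  0.19135714] [[ 9.62710308e-01 -2.70534039e-01 -4.42952525e-04]
 [-2.70534381e-01 -9.62708308e-01 -1.96548457e-03]
 [ 1.05296404e-04  2.01202614e-03 -9.99997970e-01]] 0.1 0.0187
```

View pics/scene0.png

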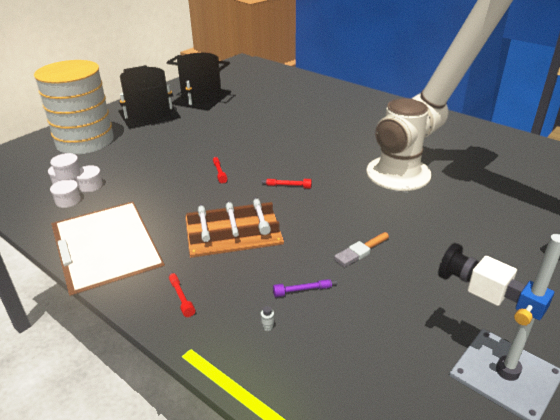

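View pics/top0.png

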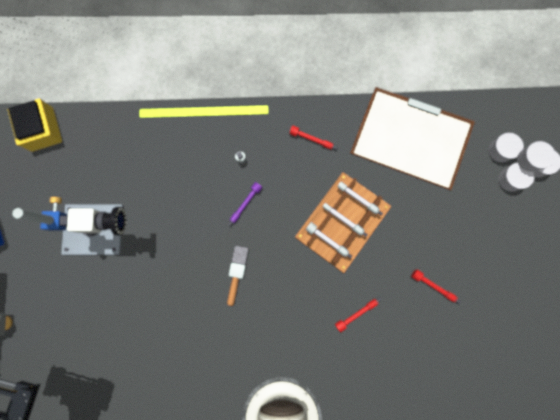

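Scene view: tray at about (233,228) with three steel needles, purple and red decoys, coupling (267,320), brush (362,248), lens ring (453,262). Top view: tray at (344,222), lens (120,220), coupling (240,157), brush (237,275). Candidates (scene view) are the needles with feet at (203,238), (235,234) and (264,228). I'll enlarge them.

```bash
python3 - <<'E'
import cv2,numpy as np
t=cv2.imread("pics/top0.png");s=cv2.imread("pics/scene0.png")
def c(i,x,y,w,h,k): return cv2.resize(i[y:y+h,x:x+w],None,fx=k,fy=k,interpolation=cv2.INTER_CUBIC)
a=np.hstack([c(t,290,168,104,106,3.846153),c(s,182,188,104,80,3.846153)[:0].reshape(0,400,3) if 0 else np.vstack([c(s,182,190,104,68,3.846153),np.zeros((1,400,3),np.uint8)])[:0]]) if 0 else None
def fit(i,x,y,w,h,W,H): return cv2.resize(i[y:y+h,x:x+w],(W,H),interpolation=cv2.INTER_CUBIC)
A=np.hstack([fit(t,290,170,104,104,416,416),np.vstack([fit(s,184,190,96,64,384,256),fit(s,430,230,60,25,384,160)])])
cv2.imwrite("pics/crop1.png",A)
B=np.hstack([fit(t,40,190,100,70,400,280),fit(s,430,235,100,70,400,280)])
cv2.imwrite("pics/crop2.png",B)
E
```

```text
(no output)
```

View pics/crop1.png

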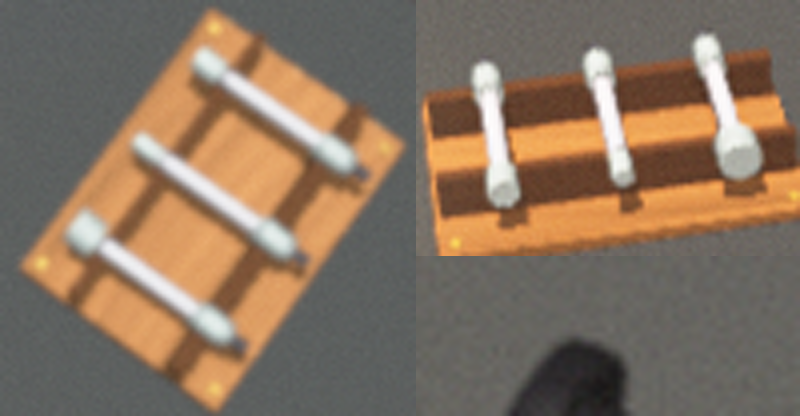

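View pics/crop2.png

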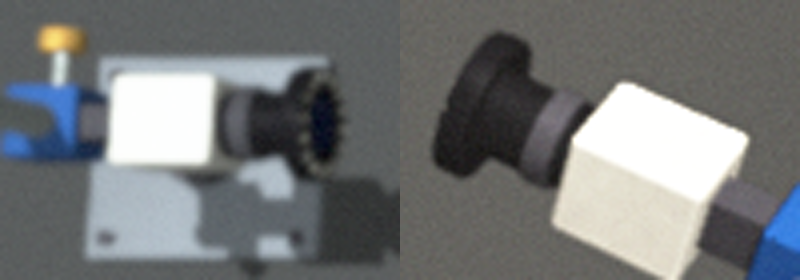

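Steel needle candidates in the top view: feet at (341,186), (326,206) and (311,228). The last has clearly the widest foot, also at scene (268,228), so it is the large needle in slot y=+76. Next I fit the tray and stand poses.

```bash
cat > h.py <<'E'
import cv2,numpy as np
from scipy.optimize import least_squares
from station import r,cams
def proj(n,P):
    c=cams.get_calibration(n);R=cv2.Rodrigues(np.array(c["rvec"]))[0]
    p=np.atleast_2d(P)@R.T+np.array(c["tvec"]).ravel(); s=p[:,:2]/p[:,2:]
    s=s*(1+c["k1"]*(s**2).sum(1,keepdims=True)); K=c["camera_matrix"]
    return s*[K[0,0],K[1,1]]+K[:2,2]
def fr(x,y,a): return np.array([[np.cos(a),-np.sin(a),0],[np.sin(a),np.cos(a),0],[0,0,1]]),np.array([x,y,0])
def W(p,L): R,t=fr(*p[:3]); return np.atleast_2d(L)@R.T+t
E
cat > fit.py <<'E'
from h import *
def un(o,k,uv): return (np.array(uv,float)+.5)/k-.5+o
# tray: needle ends on the axes (top) + board corners
L=[];U=[]
ends=un([290,170],4,[[70,225],[243,348],[135,140],[303,262],[196,58],[366,175]])
for i,y in enumerate((.076,0,-.076)):
    L+=[[.066,y,.045],[-.085,y,.045]]
U=ends
ct=un([290,170],4,[[210,8],[405,145],[218,412],[20,265]])
def ft(p):
    N=W(p,L); a=proj("top",N)-U
    B=[[p[3]+.088,-.122,.012],[p[3]-.088,-.122,.012],[p[3]-.088,.122,.012],[p[3]+.088,.122,.012]]
    fs=un([184,190],4,[[740-416,168],[622-416,180],[503-416,200]])
    return np.r_[a.ravel(),(proj("top",W(p,B))-ct).ravel()]
s=least_squares(ft,[.5,-.17,.9,0]); print("tray",s.x[:2],np.degrees(s.x[2]),s.x[3]); print(np.round(s.fun.reshape(-1,2),1).tolist())
g=W(s.x,[[0,.076,.045],[.066,.076,.045]]); print("large grip,face",g, "scene px face",proj("scene",g))
th=np.linspace(0,2*np.pi,200); 
pc=un([40,190],4,[[98,57],[328,57],[318,258],[85,258]])
def fl(p):
    C=W(p,np.c_[0*th,.036*np.cos(th),p[3]+.036*np.sin(th)]); t=proj("top",C);q=proj("scene",C)
    e=lambda uv,o:un(o,4,uv)
    T=[40,190];S=[430,235]
    o=[t[:,1].min()-e([318,66],T)[1],t[:,1].max()-e([318,172],T)[1],t[:,0].max()-e([345,118],T)[0],
       q[:,0].min()-e([33,150],S)[0],q[:,1].max()-e([50,176],S)[1]]
    Pl=[[-.25,-.075,.01],[-.08,-.075,.01],[-.08,.075,.01],[-.25,.075,.01]]
    D=proj("top",W(p,Pl)); d=[np.abs(np.linalg.norm(D-c,axis=1)).argmin() for c in pc]
    return np.r_[o,(D[d]-pc).ravel()*.7,proj("top",W(p,[[-.165,0,.344]]))[0]-[17,213.5]]
for a in(-90,-80,-100):
    s=least_squares(fl,[.45,.4,np.radians(a),.21]); print("lens",s.x,np.degrees(s.x[2]),s.cost,np.round(s.fun,1))
E
python3 fit.py
```

```text
tray [ 0.55105835 -0.18914055] 52.076544483678795 -0.010299999137815834
[[0.3, -0.6], [0.4, 0.1], [-0.5, -0.4], [0.7, 0.1], [-0.5, -0.6], [0.1, 0.6], [0.1, -0.1], [0.2, -0.1], [-0.6, 0.1], [-0.2, 0.8]]
large grip,face [[ 0.49110708 -0.14243033  0.045     ]
 [ 0.53167122 -0.09036738  0.045     ]] scene px face [[260.49625247 215.53100312]
 [265.01344118 230.13170588]]
lens [ 0.54063511  0.38428128 -1.57990067  0.20483735] -90.52164022407146 3.113008811903548 [-0.9  1.6  0.2 -1.  -0.3 -0.2  0.5 -0.5 -0.3 -0.2 -0.2 -0.1  0.6 -0.8
 -0.6]
lens [ 0.54063511  0.38428128 -1.57990066  0.20483735] -90.52164007712122 3.1130088119037413 [-0.9  1.6  0.2 -1.  -0.3 -0.2  0.5 -0.5 -0.3 -0.2 -0.2 -0.1  0.6 -0.8
 -0.6]
lens [ 0.54063511  0.38428128 -1.57990065  0.20483735] -90.52163935786108 3.1130088119060826 [-0.9  1.6  0.2 -1.  -0.3 -0.2  0.5 -0.5 -0.3 -0.2 -0.2 -0.1  0.6 -0.8
 -0.6]
```

Tray, large needle and lens are all located. First move: straight travel over the tray, passing well inboard of the camera.

```bash
python3 -m handwheel '[[[0,0,0,0.0142,0.0175,0,0.05],[0,0,0,0.0284,0.0349,0,0.05],[0,0,0,0.0284,0.0349,0,0.05],[0,0,0,0.0284,0.0349,0,0.05],[0,0,0,0.0284,0.0349,0,0.05],[0,0,0,0.0284,0.0349,0,0.05],[0,0,0,0.0284,0.0349,0,0.05],[0,0,0,0.0284,0.0349,0,0.05],[0,0,0,0.0284,0.0349,0,0.05],[0,0,0,0.0284,0.0349,0,0.05]]]'
python3 -m handwheel '[[[0,0,0,0.0284,0.0349,0,0.05],[0,0,0,0.0284,0.0349,0,0.05],[0,0,0,0.0284,0.0349,0,0.05],[0,0,0,0.0284,0.0349,0,0.05],[0,0,0,0.0284,0.0349,0,0.05],[0,0,0,0.0284,0.0349,0,0.05],[0,0,0,0.0284,0.0349,0,0.05],[0,0,0,0.0284,0.0349,0,0.05],[0,0,0,0.0142,0.0175,0,0.05]]]'
python3 -m handwheel '[[[0,0,1.33,0,0,0,0.05],[0,0,1.33,0,0,0,0.05],[0,0,1.33,0,0,0,0.05],[0,0,1.33,0,0,0,0.05],[0,0,1.33,0,0,0,0.05],[0,0,1.33,0,0,0,0.05],[0,0,1.33,0,0,0,0.05]]]'
python3 -m handwheel '[[[0,0,1.33,0,0,0,0.05],[0,0,1.33,0,0,0,0.05],[0,0,1.33,0,0,0,0.05],[0,0,1.33,0,0,0,0.05],[0,0,1.33,0,0,0,0.05],[0,0,1.33,0,0,0,0.05],[0,0,1.33,0,0,0,0.05],[0,0,0,0,0,0,0.05],[0,0,0,0,0,0,0.05]]]'
cat >> h.py <<'E'
def go(P,phi):
    "tool-frame shift and turn from the measured pose to TCP P, tool x heading phi (deg), tool z down"
    s=r.sense();R=np.array(s["ee_rot"]);a=np.radians(phi);c,d=np.cos(a),np.sin(a)
    T=np.array([[c,d,0],[d,-c,0],[0,0,-1]])
    print("t",s["time_s"],"tcp",np.round(s["tcp_pos"],4),"heading",np.degrees(np.arctan2(R[1,0],R[0,0])),"width",s["gripper_width"],"F",s["gripper_force"],np.round(s["wrist_force"],1))
    print("shift",np.round(R.T@(np.array(P)-s["tcp_pos"]),4),"turn",np.round(cv2.Rodrigues(R.T@T)[0].ravel()*180/np.pi/6,3),"joints",np.round(s["joints"],1))
E
python3 - <<'E'
from h import *
go([.491,-.1424,.0263],52.1-180)
E
```

```text
time_s: 1.1
tcp_pos: [0.3391, 0.2076, 0.1923]
ee_rot: [[0.963, -0.27, -0.0], [-0.27, -0.963, 0.0], [-0.0, -0.0, -1.0]]
wrist_force: [0.4, -0.3, 0.4]
gripper_width: 0.574
gripper_force: 0.0
time_s: 2.0
tcp_pos: [0.4917, -0.1443, 0.1916]
ee_rot: [[0.962, -0.273, -0.001], [-0.273, -0.962, -0.0], [-0.001, 0.001, -1.0]]
wrist_force: [-0.4, 1.2, 0.6]
gripper_width: 0.575
gripper_force: 0.0
time_s: 2.7
tcp_pos: [0.4908, -0.1414, 0.1919]
ee_rot: [[0.311, -0.95, -0.001], [-0.95, -0.311, 0.0], [-0.001, 0.001, -1.0]]
wrist_force: [0.3, 0.6, 0.6]
gripper_width: 0.576
gripper_force: 0.0
time_s: 3.6
tcp_pos: [0.491, -0.1414, 0.1921]
ee_rot: [[-0.605, -0.796, -0.001], [-0.796, 0.605, 0.0], [0.0, 0.0, -1.0]]
wrist_force: [0.6, 0.7, -1.2]
gripper_width: 0.574
gripper_force: 0.0
t 3.6 tcp [ 0.491  -0.1414  0.1921] heading -127.2408509945431 width 0.5741869625436462 F 0.0 [ 0.6  0.7 -1.2]
shift [ 0.0008 -0.0007  0.1658] turn [ 0.004 -0.003  0.11 ] joints [  2.2  10.9 -15.3  -0.  -63.8 -39.4]
```

```bash
python3 -m handwheel '[[[0,0,0.1,0.0008,-0.0007,0.02,0.05],[0,0,0,0,0,0.03,0.05],[0,0,0,0,0,0.03,0.05],[0,0,0,0,0,0.03,0.05],[0,0,0,0,0,0.02,0.05],[0,0,0,0,0,0.015,0.05],[0,0,0,0,0,0.01,0.05],[0,0,0,0,0,0.0108,0.05],[0,0,0,0,0,0,0.05],[0,0,0,0,0,0,0.05]]]'
python3 - <<'E'
from h import *
for n in("scene","top"): cv2.imwrite(f"pics/{n}1.png",cams.capture(n)[:,:,::-1])
f=lambda p,x,y,w,h,W,H:cv2.resize(cv2.imread(p)[y:y+h,x:x+w],(W,H),interpolation=cv2.INTER_CUBIC)
cv2.imwrite("pics/c3.png",np.hstack([f("pics/scene1.png",170,150,140,120,400,343),f("pics/top1.png",270,150,140,120,400,343)]))
E
```

```text
time_s: 4.6
tcp_pos: [0.4917, -0.1425, 0.0268]
ee_rot: [[-0.615, -0.788, 0.001], [-0.788, 0.615, -0.0], [-0.0, -0.001, -1.0]]
wrist_force: [1.1, 0.1, 0.5]
gripper_width: 0.571
gripper_force: 0.0
```

View pics/c3.png

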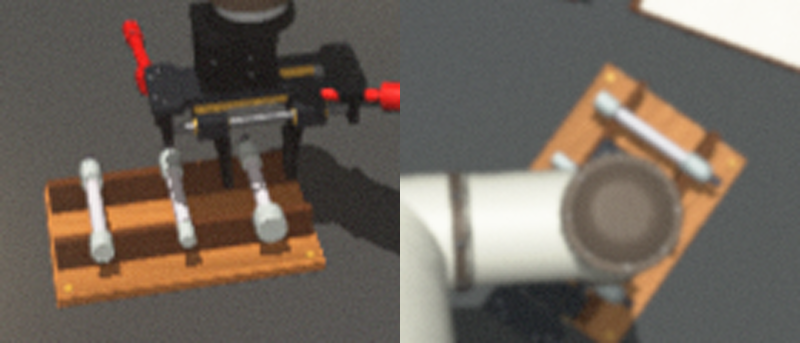

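The crop shows the fingers straddling the large needle's stem (scene crop around (255,165)), with nothing else touched. Now close the fingers and lift.

```bash
python3 -m handwheel '[[[0,0,0,0,0,0,0.0],[0,0,0,0,0,0,0.0],[0,0,0,0,0,0,0.0],[0,0,0,0,0,0,0.0],[0,0,0,0,0,0,0.0],[0,0,0,0,0,0,0.0],[0,0,0,0,0,0,0.0],[0,0,0,0,0,0,0.0]]]'
python3 -m handwheel '[[[0,0,0,0,0,-0.005,0.0],[0,0,0,0,0,-0.01,0.0],[0,0,0,0,0,-0.02,0.0],[0,0,0,0,0,-0.025,0.0],[0,0,0,0,0,-0.03,0.0],[0,0,0,0,0,-0.03,0.0],[0,0,0,0,0,-0.02,0.0],[0,0,0,0,0,-0.015,0.0],[0,0,0,0,0,-0.0045,0.0],[0,0,0,0,0,0,0.0],[0,0,0,0,0,0,0.0]]]'
python3 - <<'E'
from h import *
# lens (.5406,.3843,.2048) heading -90.5; needle heading 89.5, tool x opposite
a=np.radians(-90.5);u=np.array([np.cos(a),np.sin(a),0])
P=np.array([.5406,.3843,.2048])+u*.146-[0,0,.0187]; print(P)
go(P,-90.5)
E
```

```text
time_s: 5.5
tcp_pos: [0.4913, -0.1425, 0.0265]
ee_rot: [[-0.616, -0.788, -0.0], [-0.788, 0.616, 0.0], [0.0, 0.0, -1.0]]
wrist_force: [-0.4, 0.5, 0.4]
gripper_width: 0.016
gripper_force: 0.0
time_s: 6.6
tcp_pos: [0.4907, -0.1424, 0.1854]
ee_rot: [[-0.616, -0.788, -0.001], [-0.788, 0.616, 0.0], [0.001, 0.001, -1.0]]
wrist_force: [-0.3, 0.7, -0.3]
gripper_width: 0.001
gripper_force: 0.0
[0.53932593 0.23830556 0.1861    ]
t 6.6 tcp [ 0.4907 -0.1424  0.1854] heading -128.02171962689386 width 0.0013268913675464735 F 0.0 [-0.3  0.7 -0.3]
shift [-0.3299  0.1961 -0.0006] turn [ 1.300e-02 -1.000e-03 -6.254e+00] joints [  2.   11.3 -15.9  -0.  -62.9 -40. ]
```

The fingers shut on nothing. I'll look again.

```bash
python3 - <<'E'
from h import *
for n in("scene","top"): cv2.imwrite(f"pics/{n}2.png",cams.capture(n)[:,:,::-1])
f=lambda p,x,y,w,h,W,H:cv2.resize(cv2.imread(p)[y:y+h,x:x+w],(W,H),interpolation=cv2.INTER_CUBIC)
cv2.imwrite("pics/c4.png",np.vstack([np.hstack([f("pics/scene2.png",170,110,140,150,400,428),f("pics/scene1.png",170,110,140,150,400,428)])]))
for z in (.0263,): print(proj("scene",[[.491,-.1425,z],[.491,-.1425,.045],[.5317,-.0904,.045]]))
E
```

```text
[[260.74634691 221.13783471]
 [260.50363757 215.50326385]
 [264.99652913 230.13210441]]
```

View pics/c4.png

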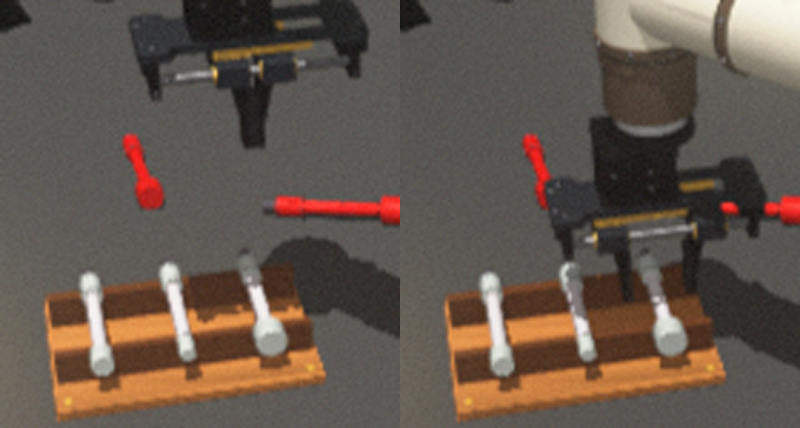

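The tray is undisturbed, but in the down picture the fingertips (scene px ~(249,215) and (271,212)) sat about 8 px above where the reported TCP projects. I'll measure that offset.

```bash
python3 - <<'E'
from h import *
s=r.sense();p=np.array(s["tcp_pos"])
print(proj("scene",[p,p+[0,0,.02],p+[0,0,.04],p+[-.04,0,0]]),proj("top",p))
f=lambda q,x,y,w,h,W,H:cv2.resize(cv2.imread(q)[y:y+h,x:x+w],(W,H),interpolation=cv2.INTER_CUBIC)
cv2.imwrite("pics/c5.png",np.hstack([f("pics/scene2.png",230,130,60,50,480,400),f("pics/top2.png",290,160,40,50,320,400)]))
E
```

```text
[[258.68865273 170.28973989]
 [258.39270164 163.3776615 ]
 [258.09150499 156.3410862 ]
 [269.14627434 164.06865316]] [[332.26853041 234.77733116]]
```

View pics/c5.png

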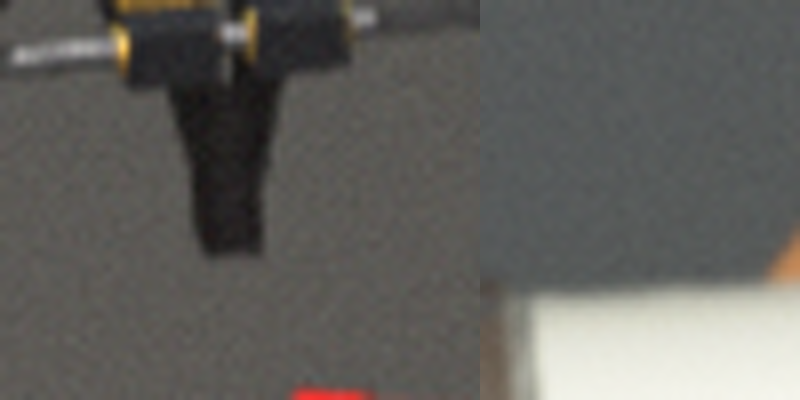

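The tips appear 24–26 mm above the reported TCP in both pictures. The column agrees to within 1 px, and a horizontal offset would have hit the rails. So the real fingertips are ~25 mm higher than reported and closed just above the stem. I'll go down again with that correction, in stages while watching the force.

```bash
python3 -m handwheel '[[[0,0,0,0,0,0.02,0.05],[0,0,0,0,0,0.03,0.05],[0,0,0,0,0,0.03,0.05],[0,0,0,0,0,0.03,0.05],[0,0,0,0,0,0.02,0.05],[0,0,0,0,0,0.015,0.05],[0,0,0,0,0,0.01,0.05],[0,0,0,0,0,0.005,0.05],[0,0,0,0,0,0,0.05],[0,0,0,0,0,0,0.05]]]'
python3 -m handwheel '[[[0,0,0,0,0,0.005,0.05],[0,0,0,0,0,0.005,0.05],[0,0,0,0,0,0.005,0.05],[0,0,0,0,0,0,0.05],[0,0,0,0,0,0,0.05]]]'
python3 - <<'E'
from h import *
go([.4910,-.1424,.0015],-127.9)
cv2.imwrite("pics/scene3.png",cams.capture("scene")[:,:,::-1])
f=lambda q,x,y,w,h,W,H:cv2.resize(cv2.imread(q)[y:y+h,x:x+w],(W,H),interpolation=cv2.INTER_CUBIC)
cv2.imwrite("pics/c6.png",f("pics/scene3.png",225,170,80,80,560,560))
print(proj("scene",[[.491,-.1425,.026]]))
E
```

```text
time_s: 7.7
tcp_pos: [0.4919, -0.1425, 0.0266]
ee_rot: [[-0.616, -0.788, 0.001], [-0.788, 0.616, -0.0], [-0.001, -0.001, -1.0]]
wrist_force: [-0.2, -0.5, -0.3]
gripper_width: 0.569
gripper_force: 0.0
time_s: 8.2
tcp_pos: [0.4912, -0.1425, 0.0109]
ee_rot: [[-0.616, -0.788, -0.0], [-0.788, 0.616, -0.0], [0.0, 0.0, -1.0]]
wrist_force: [-0.3, -0.5, 0.3]
gripper_width: 0.578
gripper_force: 0.0
t 8.2 tcp [ 0.4912 -0.1425  0.0109] heading -128.00441586042015 width 0.5781959141320412 F 0.0 [-0.3 -0.5  0.3]
shift [0.0001 0.0002 0.0094] turn [ 0.003 -0.003 -0.017] joints [  2.   23.5 -28.3   0.  -38.3 -40. ]
[[260.75021036 221.22751544]]
```

View pics/c6.png

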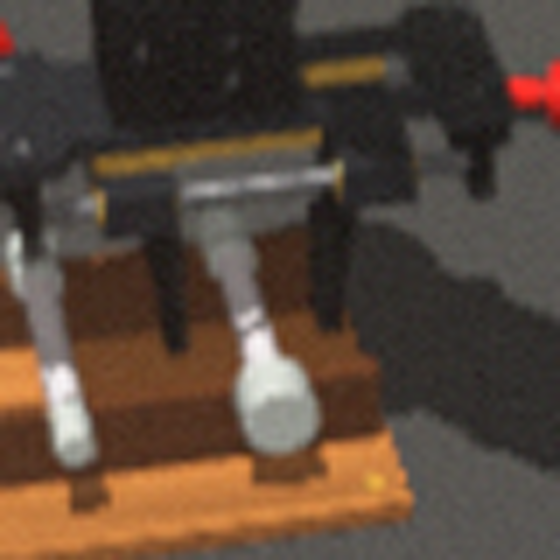

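The tips are at about (250,220) and (272,216), straddling the stem and still ~10 mm high. The posts at the gripper body's ends (crop (30,255) and (483,195)) hang down, the left one near the middle needle. I'll check their height.

```bash
python3 - <<'E'
from h import *
p0=r.sense(); R=np.array(p0["ee_rot"]);p=np.array(p0["tcp_pos"])
# posts: right bottom px, left bottom px ; unknown (lateral l, height z) assuming in finger plane (tool x = 0, +-.01)
for uv in ([225+483/7,170+195/7],[225+32/7,170+258/7],[225+177/7,170+350/7],[225+328/7,170+325/7]):
  for dx in(-.02,0,.02):
    f=lambda q:(proj("scene",p+R@[dx,q[0],-q[1]])[0]-uv)
    s=least_squares(f,[0.05,.03]); l,h=s.x; print(np.round(uv,1),dx,"lateral",round(l,4),"world z",round((p+R@[dx,l,-h])[2],4))
E
```

```text
[294.  197.9] -0.02 lateral 0.0874 world z 0.1019
[294.  197.9] 0 lateral 0.092 world z 0.0882
[294.  197.9] 0.02 lateral 0.0967 world z 0.0744
[229.6 206.9] -0.02 lateral -0.0817 world z 0.0995
[229.6 206.9] 0 lateral -0.0801 world z 0.0857
[229.6 206.9] 0.02 lateral -0.0785 world z 0.072
[250.3 220. ] -0.02 lateral -0.0304 world z 0.0495
[250.3 220. ] 0 lateral -0.0279 world z 0.0349
[250.3 220. ] 0.02 lateral -0.0253 world z 0.0202
[271.9 216.4] -0.02 lateral 0.0274 world z 0.0518
[271.9 216.4] 0 lateral 0.031 world z 0.0372
[271.9 216.4] 0.02 lateral 0.0346 world z 0.0225
```

The tips are at z≈0.036, the posts at ≈0.087, so 10 mm lower is safe. I'll lower and close.

```bash
python3 -m handwheel '[[[0,0,0,0,0,0.005,0.05],[0,0,0,0,0,0.0045,0.05],[0,0,0,0,0,0,0.05],[0,0,0,0,0,0,0.0],[0,0,0,0,0,0,0.0],[0,0,0,0,0,0,0.0],[0,0,0,0,0,0,0.0],[0,0,0,0,0,0,0.0],[0,0,0,0,0,0,0.0],[0,0,0,0,0,0,0.0],[0,0,0,0,0,0,0.0]]]'
```

```text
time_s: 9.35
tcp_pos: [0.4914, -0.1425, 0.0016]
ee_rot: [[-0.616, -0.788, 0.0], [-0.788, 0.616, -0.0], [-0.0, -0.0, -1.0]]
wrist_force: [0.3, 1.2, 0.5]
gripper_width: 0.135
gripper_force: 30.0
```

Gripped (opening 12 mm, 30 N). Lift by 0.16.

```bash
python3 -m handwheel '[[[0,0,0,0,0,-0.005,0.0],[0,0,0,0,0,-0.01,0.0],[0,0,0,0,0,-0.02,0.0],[0,0,0,0,0,-0.025,0.0],[0,0,0,0,0,-0.03,0.0],[0,0,0,0,0,-0.03,0.0],[0,0,0,0,0,-0.02,0.0],[0,0,0,0,0,-0.015,0.0],[0,0,0,0,0,-0.005,0.0],[0,0,0,0,0,0,0.0],[0,0,0,0,0,0,0.0],[0,0,0,0,0,0,0.0]]]'
python3 - <<'E'
from h import *
a=np.radians(-90.5);u=np.array([np.cos(a),np.sin(a),0])
P=np.array([.5406,.3843,.1616])+u*.176   # stop 30 mm short
go(P,-90.5)
E
```

```text
time_s: 10.55
tcp_pos: [0.4905, -0.1424, 0.1604]
ee_rot: [[-0.616, -0.788, -0.002], [-0.788, 0.616, 0.0], [0.001, 0.002, -1.0]]
wrist_force: [-0.1, 0.4, -2.5]
gripper_width: 0.14
gripper_force: 30.0
t 10.55 tcp [ 0.4905 -0.1424  0.1604] heading -128.01662387583937 width 0.1396619925752485 F 29.999399185180664 [-0.1  0.4 -2.5]
shift [-0.3062  0.1777 -0.0012] turn [ 2.300e-02 -6.000e-03 -6.253e+00] joints [  2.   12.6 -18.   -0.  -59.5 -40. ]
```

```bash
python3 -m handwheel '[[[0,0,0,-0.0100,0.0060,0,0],[0,0,0,-0.0200,0.0116,0,0],[0,0,0,-0.0300,0.0174,-0.0012,0],[0,0,0,-0.0330,0.0191,0,0],[0,0,0,-0.0330,0.0191,0,0],[0,0,0,-0.0330,0.0191,0,0],[0,0,0,-0.0330,0.0191,0,0],[0,0,0,-0.0330,0.0191,0,0],[0,0,0,-0.0330,0.0191,0,0],[0,0,0,-0.0250,0.0145,0,0],[0,0,0,-0.0150,0.0087,0,0],[0,0,0,-0.0082,0.0049,0,0]]]'
python3 -m handwheel '[[[0,0,-0.3,0,0,0,0],[0,0,-0.6,0,0,0,0],[0,0,-0.9,0,0,0,0],[0,0,-0.9,0,0,0,0],[0,0,-0.9,0,0,0,0],[0,0,-0.9,0,0,0,0],[0,0,-0.8,0,0,0,0],[0,0,-0.55,0,0,0,0],[0,0,-0.3,0,0,0,0],[0,0,-0.1,0,0,0,0],[0,0,0,0,0,0,0],[0,0,0,0,0,0,0]]]'
python3 - <<'E'
from h import *
a=np.radians(-90.5);u=np.array([np.cos(a),np.sin(a),0])
go(np.array([.5406,.3843,.1616])+u*.146,-90.5)
for n in("scene","top"): cv2.imwrite(f"pics/{n}4.png",cams.capture(n)[:,:,::-1])
t=np.array(r.sense()["tcp_pos"]);F=t-u*.066+[0,0,.0434];print("face exp",F,proj("scene",F),proj("top",F),"lens",proj("scene",[.5406,.3843,.2048]))
f=lambda q,x,y,w,h,W,H:cv2.resize(cv2.imread(q)[y:y+h,x:x+w],(W,H),interpolation=cv2.INTER_CUBIC)
cv2.imwrite("pics/c7.png",np.hstack([f("pics/scene4.png",370,220,130,90,520,360),f("pics/top4.png",105,185,70,90,280,360)]))
E
```

```text
time_s: 11.75
tcp_pos: [0.5395, 0.2097, 0.162]
ee_rot: [[-0.615, -0.789, -0.001], [-0.789, 0.615, -0.001], [0.001, 0.0, -1.0]]
wrist_force: [0.2, -1.1, -2.1]
gripper_width: 0.135
gripper_force: 30.0
time_s: 12.95
tcp_pos: [0.5398, 0.2078, 0.1627]
ee_rot: [[-0.01, -1.0, -0.0], [-1.0, 0.01, -0.0], [0.0, 0.0, -1.0]]
wrist_force: [-0.1, 0.7, -1.6]
gripper_width: 0.139
gripper_force: 30.0
t 12.95 tcp [0.5398 0.2078 0.1627] heading -90.56613637389893 width 0.1387348650866148 F 29.999398291110992 [-0.1  0.7 -1.6]
shift [-0.0305  0.0007  0.0011] turn [ 0.002 -0.002 -0.011] joints [ 37.1  18.8  -8.8  -0.  -62.3 -37.7]
face exp [0.54035428 0.27402089 0.2061022 ] [[395.36932719 237.89067592]] [[164.62931403 218.5277386 ]] lens [[446.26319161 261.1686286 ]]
```

View pics/c7.png

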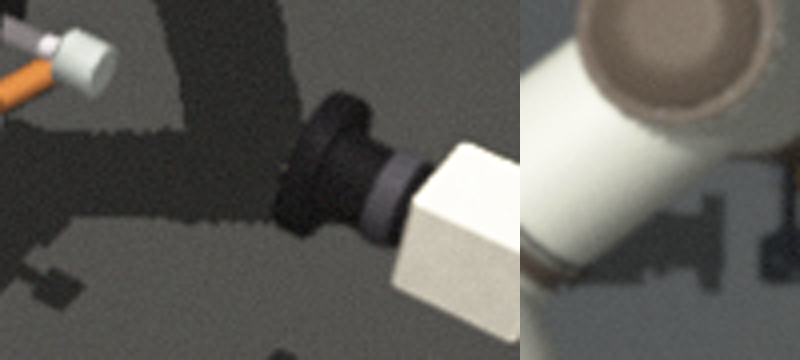

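The foot face is at scene (395.5,237.4), against (395.4,237.9) expected, so it sits in the grip as planned and faces the lens ring at (446,261). Now the last 30 mm, then a check with an overlay.

```bash
python3 -m handwheel '[[[0,0,0,-0.003,0.0007,0.0011,0],[0,0,0,-0.006,0,0,0],[0,0,0,-0.007,0,0,0],[0,0,0,-0.007,0,0,0],[0,0,0,-0.005,0,0,0],[0,0,0,-0.0025,0,0,0],[0,0,0,0,0,0,0],[0,0,0,0,0,0,0],[0,0,0,0,0,0,0],[0,0,0,0,0,0,0]]]'
python3 - <<'E'
from h import *
a=np.radians(-90.5);u=np.array([np.cos(a),np.sin(a),0]);Ln=np.array([.5406,.3843,.2048])
go(np.array([.5406,.3843,.1616])+u*.146,-90.5)
im=cams.capture("scene")[:,:,::-1];F=np.array(r.sense()["tcp_pos"])-u*.066+[0,0,.0434]; print("lens-frame",F-Ln)
x,y,k=380,215,7;c=cv2.resize(im[y:y+80,x:x+110],None,fx=k,fy=k,interpolation=cv2.INTER_CUBIC)
th=np.linspace(0,2*np.pi,80);ring=lambda C,R:C+R*(np.outer(np.cos(th),[-u[1],u[0],0])+np.outer(np.sin(th),[0,0,1]))
for P,col in((ring(Ln,.036),(0,255,0)),(ring(F,.01435),(0,0,255)),(np.array([Ln,Ln+u*.08]),(255,255,0))):
    cv2.polylines(c,[((proj("scene",P)-[x,y]+.5)*k).astype(np.int32)],False,col,1)
cv2.imwrite("pics/c8.png",c)
E
```

```text
time_s: 14.05
tcp_pos: [0.5394, 0.2385, 0.1617]
ee_rot: [[-0.009, -1.0, 0.0], [-1.0, 0.009, 0.0], [-0.0, -0.0, -1.0]]
wrist_force: [0.2, -0.6, -2.6]
gripper_width: 0.14
gripper_force: 30.0
t 14.05 tcp [0.5394 0.2385 0.1617] heading -90.5239893482639 width 0.1399110647468947 F 29.999367892742157 [ 0.2 -0.6 -2.6]
shift [0.0002 0.0001 0.0001] turn [-0.001  0.    -0.004] joints [ 39.6  20.   -7.3   0.  -62.7 -40.1]
lens-frame [-0.0005914  -0.0797763   0.00031159]
```

View pics/c8.png

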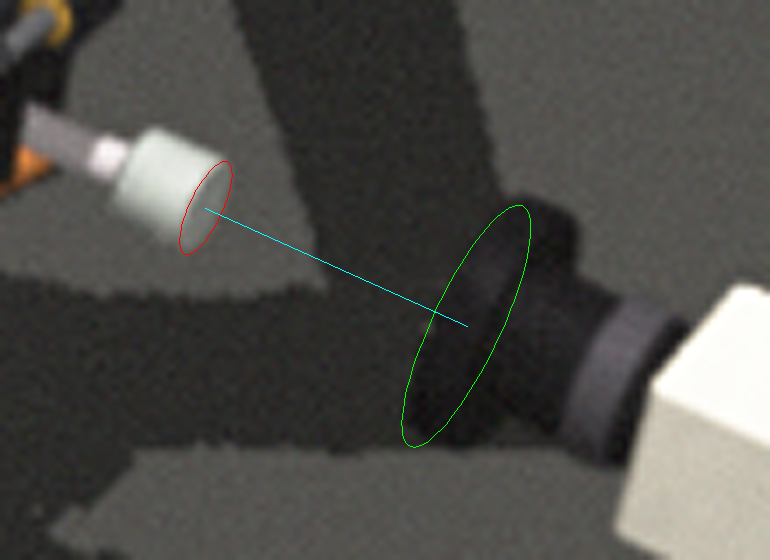

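The overlay shows the red circle on the needle's face (205,208) and the green circle on the lens front (467,326), both within about 1 px. The pose is still, so I hand it in.

```bash
python3 -c "
from station import r
print(r.finish_job())"
```

```text
the job is handed in; nothing more can be done
None
```

I handed the job in at about 14 s with the large needle still held, its face measured 80 mm in front of the lens and about 1 mm off its axis; the first grasp closed just above the stem and moved nothing visible, the second held, and no verdict was returned.

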